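Fit the yellow filter and set its clamp screw

ROBOT

A 6-joint arm with a two-finger parallel gripper is mounted at the origin on the work surface. World frame = base frame: x ahead of the robot, y to its left, z up, the work surface at z = 0. Lengths are in m, angles in degrees, forces in N, time in s.
With the tool pointing down it reaches from about 0.4 to 0.825 m from the base axis. Payload 7 kg.
Tool frame: the origin (TCP) lies at the very end of the fingers, on their centre line; the grasp point (between the pads) lies 19 mm behind it; y points along the fingers, x is the direction in which the jaws open and shut, and the axes are right-handed (so a half turn about y gives the same grasp; the last joint's range is limited). The gripper opens to 88 mm and grips with 3 to 60 N. Pads are 19 mm wide; open, the fingers measure 130 mm over their backs; the gripper's body (78 mm by 193 mm) begins 47 mm behind the grasp point.
Start: joints at [92.653, 20.546, 0.682, 0, -70.136, -16.507], TCP at [0.162, 0.655, 0.227] pointing down, gripper open.
Joint ranges: [-176.03, 176.03], [-82.01, 121.73], [-58.28, 71.71], [-173.87, 95.51], [-174.79, -0.11], [-173.66, 173.66]. Speed limits (degrees/s): [136.94, 136.94, 172.46, 180, 180, 180].

INTERFACE

Orientations are given as [roll, pitch, yaw] about the fixed x, y, z axes, in that order (R = Rz(yaw) Ry(pitch) Rx(roll)).
In Python, from plant import ctrl gives the robot as it stands.
- The arm moves only by the shell command python3 -m crank 'ROWS'. ROWS is JSON, a list that holds one entry, the list of rows, each a list of 5 numbers: the closure, from -1 (fully open) to 1 (shut), then the shift along the tool's x, y, z in mm, then the turn about the tool's y in rad. In form: [[[claw, x, y, z, turn], ...]]. A call has 1 to 12 rows; each row is the pose to reach, as a shift and turn from the pose commanded when the call began, along the tool's axes at that moment; what a row does not reach only later rows make up. A row lasts 1/8 s, in which the tool goes at most 62.5 mm and 10.7 degrees, less where a joint would pass 70% of its speed; a pose out of reach is approached as far as the arm can. A call with a gripper value outside its range is refused whole. The fingers move at their own pace and stop on an object; the grip force is fixed at half the most. Time passes only in rows, so rows that repeat a pose let the fingers close. It gives the time, the measured TCP pose, the force and the opening at its end, in the units of the state.
- ctrl.get_obs(): the state, without advancing time (a new reading comes with each control period).
- ctrl.snapshot(name): name is "side" or "top" or "wrist"; returns the picture (480x640x3 uint8, red, green, blue); there is no depth.
- ctrl.camera_model(name): a dict with "fx", "fy", "cx", "cy" (pixels), "dist_coeffs" ([k1, k2, p1, p2, k3] as OpenCV has them; the pictures are not rectified), "origin" and "orientation" of the camera in the world; the wrist camera has in their place "hand_eye" (4x4, takes a point from camera to tool coordinates, whose origin is the TCP and whose axes are the tool frame's). Camera axes: x right, y down, z forward; pixel columns grow to the right and rows downward; lengths in m; the calibration is good to about 2 mm. A picture is of the moment at which its call begins: read the wrist's pose just before it. camera_model takes no time and is no camera call.
- ctrl.close_job(): hands the job in, once; it reports no verdict.
Trained networks look in the newest picture that a camera, given by its name, has taken for a name from the list of things; names that differ only in an ending like _2 or _b are one class to them, and where a whole thing is asked for, a point or a joint stands for the part that bears it (a point fixed in the world has none). Each returns a list of dicts, best first, with "confidence" (0 to 1); they miss things now and then, are a little off and sometimes report something else, mostly with a low value. They report only what shows in the picture. A call takes as long as a camera call. They do not tell look-alikes from the thing itself.
- ctrl.find_in(camera, name): "extent" ([left, top, width, height] in pixels, round what is visible of it).
The state is a dict: "clock": time; "joint_pos": joint angles; "qvel": joint speeds; "tau": joint torques, N m; "tool_pos": TCP position; "orientation": TCP orientation; "force": force on the tool from outside, world axes, zero at the start; "moment": the same for the moment, N m; "opening": finger opening in m.
Only numpy, scipy, OpenCV 4.12 (cv2) and the standard library are available. Lean on these libraries where they do the work, as an engineer would, in place of code of your own. Each camera call takes 0.05 s, during which the arm holds its last target.

TASK

Take the yellow filter out of the wooden rack, slide it fully home into the slot of the filter holder on the optical bench, and let go of it. Then turn the holder's orange clamp screw clockwise (seen from above) until it seats, back it off a quarter turn so that the filter is not stressed, and finish while still gripping the screw there, holding it still. Leave the red and blue filters and the lens undisturbed.

Things in the scene. Friction and masses are not known exactly. Their poses are not given: they have to be found in the camera images.
- yellow_filter_center (a point): centre (half-way up) of the yellow filter, a rigid framed plate standing upright, 44 mm wide (its x), 8 mm thick (its y), 80 mm tall (its z up), 40 g. It starts in one of the three slots of the rack, 25 mm deep in it, its centre 50 mm above the table. Front and back are alike.
- red_filter_center (a point): centre of the red filter, same shape, in another slot of the rack; leave it
- blue_filter_center (a point): centre of the blue filter, same shape, in another slot of the rack; leave it
- rack: wooden block fixed to the table, 64 mm (x) by 150 mm (y) by 35 mm high, with three slots 48 mm apart along its y, each 47 x 11 mm (x by y) and 25 mm deep; origin under its centre
- holder: filter holder on a dark rail fixed to the table; origin at table height under the centre of the filter slot. The rail runs along its y, from -60 to +210 mm, 64 mm wide, and carries a black detector (top 125 mm high) at y = +178 mm. An arm 34 mm wide and 36 mm high runs to the clamp screw at x = -90 mm.
- slot_mouth (a point): centre of the mouth of the holder's slot, on the top face of an aluminium block 70 x 40 mm (x by y), 45 mm above the table. The slot is 46 mm along x and 10 mm along y, 25 mm deep, with a 2 mm chamfer. Axes as the holder's: x along the slot's width, y across it, z up. Fully home, the filter's centre is 15 mm above this point and its top 100 mm above the table.
- clamp_screw (a joint): turn of the clamp screw about its upright axis, in rad; it grows as the screw turns clockwise seen from above (tightening). 0 is the loose end stop, 2.5 is fully seated (hard stop). It turns with slight friction (0.06 N m) and stays where it is left; it does not rise or sink.
- wing_grip (a point): point to grip on the orange wing (flat bar) of the clamp screw: on the screw axis, 77 mm above the table, 12 mm below the wing's top. The wing is 36 mm long (x of this point), 12 mm thick (y), 36 mm tall (z, up), its underside 53 mm above the table, with a white mark on top at its -x end. At joint value q its x axis is the holder's x axis turned clockwise by q.
- lens_center (a point): middle of a lens in a black ring on a round steel foot 64 mm across, 109 mm tall, 54 mm above the table; leave it
Not all that is in view belongs to the job. Of the things that look like the part that bears yellow_filter_center, the middle-sized one is meant.

How it is judged (in metres and radians):
On the way, in this order (a step that is already met when the one before it is completed fails the run):
1. the yellow filter is fully home in the holder's slot and let go (horizontal distance between yellow_filter_center and slot_mouth below 0.004 m and z of yellow_filter_center in the frame of slot_mouth below 0.018 m and angle between the x axis of yellow_filter_center and the x axis of slot_mouth, either way round below 0.15 rad and angle between yellow_filter_center's own z axis and vertical below 0.1 rad and contact force between the fingers and yellow_filter below 0.05 N), for 0.2 s.
2. the clamp screw is turned clockwise until it seats (value of joint clamp_screw above 2.44 rad), for 0.1 s.
At the end, for the whole second after the job is handed in: Yellow filter fully home in the slot (4 mm sideways, 3 mm in height, upright within 0.1 rad); the screw, once seated, stands 1.57 rad (within 0.35) back from its seat, still and gripped by the fingers (over 2 N); red and blue filters and lens within 15 mm of their start (value of joint clamp_screw between 0.58 and 1.28 rad and velocity of joint clamp_screw between -0.05 and 0.05 rad/s and contact force between the fingers and clamp_screw above 2 N and horizontal distance between yellow_filter_center and slot_mouth below 0.004 m and z of yellow_filter_center in the frame of slot_mouth below 0.018 m and angle between the x axis of yellow_filter_center and the x axis of slot_mouth, either way round below 0.15 rad and angle between yellow_filter_center's own z axis and vertical below 0.1 rad and distance of each of red_filter_center, blue_filter_center, lens_center from where it was at the start of the episode below 0.015 m); the arm keeps its last pose, push and grip.
It fails at once if the red or blue filter or the lens is displaced by more than 15 mm (distance of any of red_filter_center, blue_filter_center, lens_center from where it was at the start of the episode above 0.015 m).
It also fails if it takes over 54 s, if anything falls off the work surface, if the arm or the gripper's body presses on something with over 40 N, if the wrist force passes 120 N, or if a joint passes its speed limit or range.

## Working session

There is one attempt and no reset: what is moved stays moved. The work goes in short steps, Python scripts to look and compute and a shell command to move; the robot and the scene stay as the last step left them, time stands still between calls to the robot, and variables do not carry over. Pictures are saved under pics/ and viewed, and the job is handed in when it is done.

```bash
ls; mkdir -p pics; python3 - <<'E'
from plant import ctrl
import cv2
print(ctrl.get_obs())
for c in ["side","top","wrist"]:
    im=ctrl.snapshot(c); cv2.imwrite(f"pics/{c}0.png",im[:,:,::-1])
    print(c,ctrl.camera_model(c))
    for n in ["yellow_filter_center","rack","holder","clamp_screw","lens_center","red_filter_center","blue_filter_center"]:
        print(n,[( [round(v) for v in d["extent"]],round(d["confidence"],2)) for d in ctrl.find_in(c,n)]) if c!="wrist" else 0
E
```

```text
pics
{'clock': 0.0, 'joint_pos': array([ 9.26523708e+01,  2.05922980e+01,  6.32474767e-01, -1.83559919e-02,
       -7.01348825e+01, -1.65079035e+01]), 'qvel': array([-0.00373081, -0.05503522, -0.09014884, -0.05351453,  0.07822389,
       -0.00997104]), 'tau': array([ 8.90422180e-04, -5.82717454e+01,  2.93053311e+01,  6.99704066e+00,
        7.08638050e-03, -1.61672356e-04]), 'tool_pos': array([0.16155404, 0.65487663, 0.22560862]), 'orientation': array([-8.99896315e+01, -9.57053846e-02, -1.03861793e+02]), 'force': array([ 0.09443128,  1.20332905, -0.94846813]), 'moment': array([ 0.01071766,  0.01794001, -0.03037185]), 'opening': 0.08766287450273759}
side {'fx': 503.5451705572186, 'fy': 503.5451705572186, 'cx': 311.4867541852597, 'cy': 237.77137261539477, 'dist_coeffs': array([-0.07168337,  0.        ,  0.        ,  0.        ,  0.        ]), 'origin': array([ 0.40637735, -0.64690041,  0.58493833]), 'orientation': array([-131.81553241,   -0.30403173,  -23.06272129])}
yellow_filter_center [([297, 329, 40, 38], 0.8), ([350, 369, 37, 89], 0.75), ([239, 355, 9, 47], 0.56)]
rack [([281, 291
[... 861 characters left out ...]
8], 0.46)]
lens_center [([314, 159, 33, 30], 0.63)]
red_filter_center [([371, 256, 13, 23], 0.45)]
blue_filter_center [([395, 260, 13, 27], 0.48)]
wrist {'fx': 340.58812738024466, 'fy': 340.58812738024466, 'cx': 318.77496207130207, 'cy': 238.83216262123676, 'dist_coeffs': array([-0.03719639,  0.        ,  0.        ,  0.        ,  0.        ]), 'hand_eye': array([[ 9.99998590e-01, -9.39689524e-04, -1.39164528e-03,
        -1.57525352e-04],
       [ 1.11860903e-03, -2.45309644e-01,  9.69444133e-01,
        -1.57124870e-01],
       [-1.25236051e-03, -9.69444323e-01, -2.45308247e-01,
         6.60171318e-02],
       [ 0.00000000e+00,  0.00000000e+00,  0.00000000e+00,
         1.00000000e+00]])}
```

View pics/side0.png

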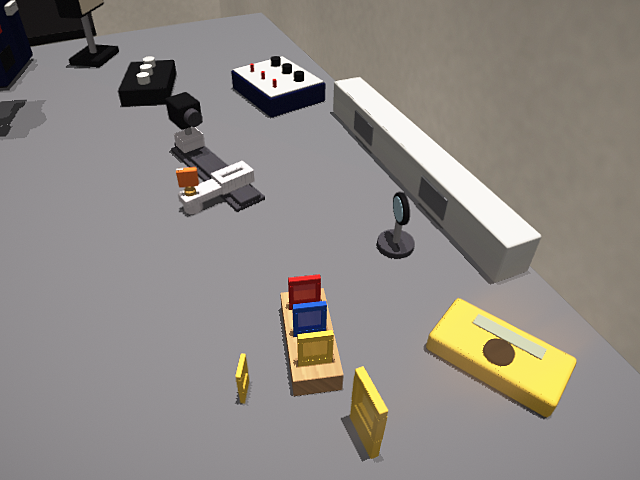

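View pics/top0.png

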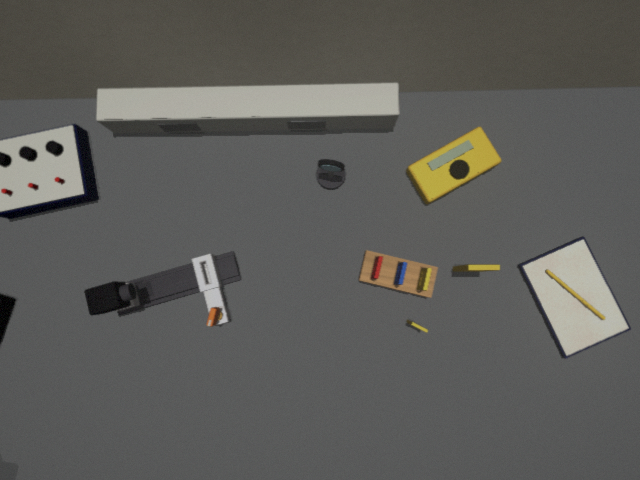

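View pics/wrist0.png

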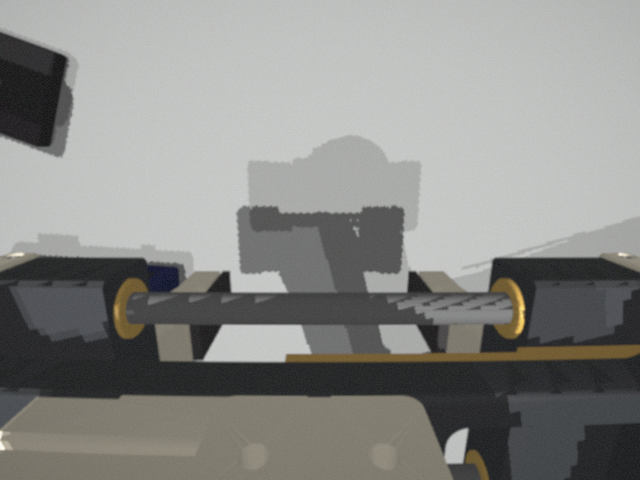

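```bash
cat > h.py <<'E'
import numpy as np, cv2
from scipy.spatial.transform import Rotation as R
from plant import ctrl
def cam(name,obs=None):
    m=ctrl.camera_model(name)
    K=np.array([[m["fx"],0,m["cx"]],[0,m["fy"],m["cy"]],[0,0,1]]);D=m["dist_coeffs"]
    if "origin" in m: return K,D,np.array(m["origin"]),R.from_euler("xyz",m["orientation"],degrees=True).as_matrix()
    H=m["hand_eye"];T=np.eye(4);T[:3,:3]=R.from_euler("xyz",obs["orientation"],degrees=True).as_matrix();T[:3,3]=obs["tool_pos"]
    G=T@H;return K,D,G[:3,3],G[:3,:3]
def ray(c,uv):
    K,D,o,Rm=c
    p=cv2.undistortPoints(np.array(uv,float).reshape(-1,1,2),K,D).reshape(-1,2)
    return o,np.c_[p,np.ones(len(p))]@Rm.T
def atz(c,uv,z):
    o,d=ray(c,uv); return o+d*((z-o[2])/d[:,2])[:,None]
def proj(c,P):
    K,D,o,Rm=c
    P=np.atleast_2d(P).astype(float); 
    rv=cv2.Rodrigues(Rm.T)[0]; return cv2.projectPoints(P,rv,-Rm.T@o,K,D)[0].reshape(-1,2)
def crop(im,x,y,w,h,name,s=6):
    cv2.imwrite(name,cv2.resize(im[y:y+h,x:x+w,::-1],None,fx=s,fy=s,interpolation=cv2.INTER_CUBIC))
E
python3 - <<'E'
from h import *
t=cv2.imread("pics/top0.png")[:,:,::-1];s=cv2.imread("pics/side0.png")[:,:,::-1]
crop(t,350,240,100,70,"pics/c1.png",8); crop(t,80,240,165,95,"pics/c2.png",4)
crop(s,225,265,170,200,"pics/c3.png",3); crop(s,160,90,115,130,"pics/c4.png",4)
E
```

```text
(no output)
```

View pics/c1.png

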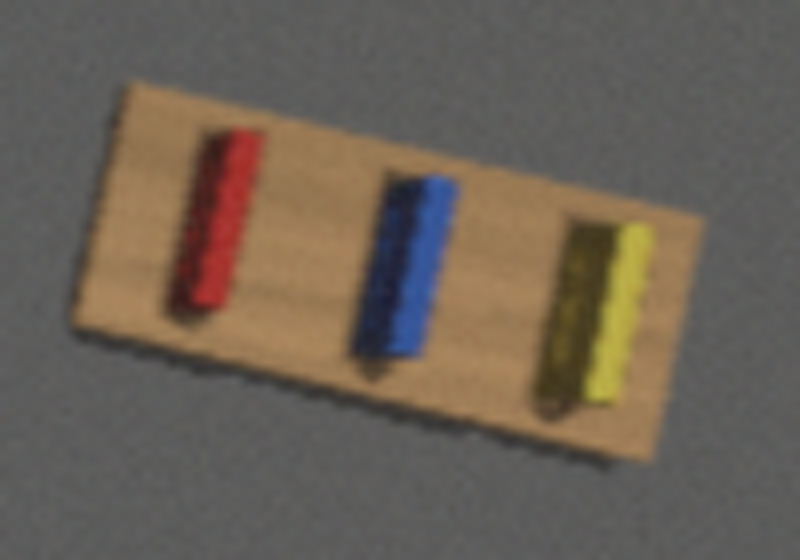

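View pics/c2.png

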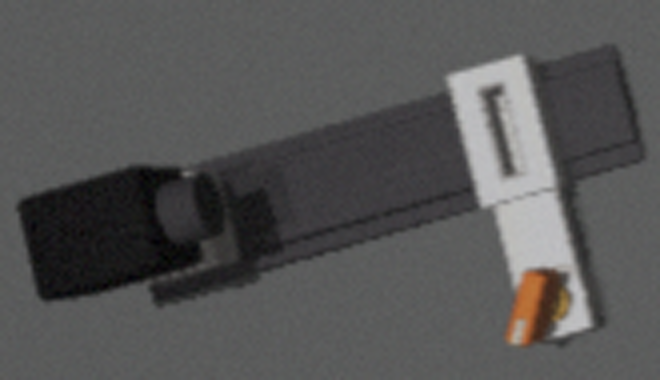

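View pics/c3.png

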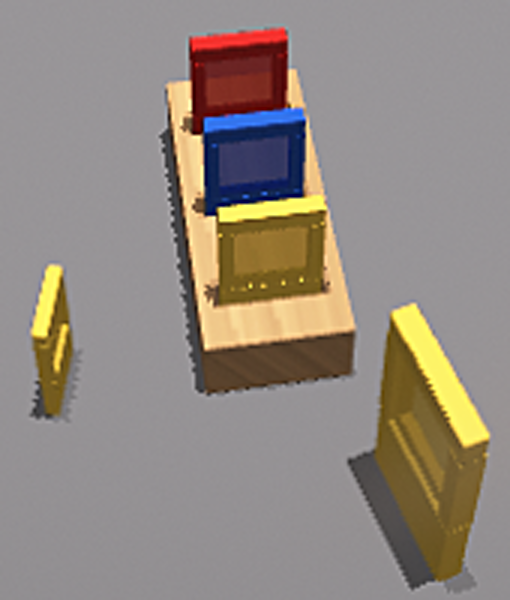

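View pics/c4.png

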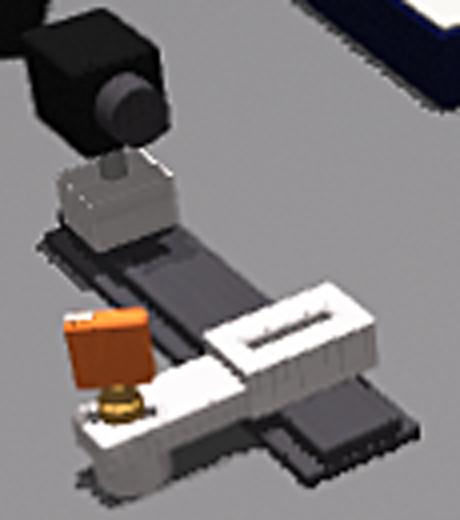

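```bash
cat > fit.py <<'E'
from h import *
from scipy.optimize import least_squares
def px(l,s,x0,y0): return (np.array(l,float)+.5)/s-.5+[x0,y0]
def fit(loc,obs,x0):
    def f(p):
        c,s=np.cos(p[2]),np.sin(p[2]);r=[]
        for (cm,uv),L in zip(obs,loc):
            L=np.array(L,float);P=np.c_[p[0]+c*L[:,0]-s*L[:,1],p[1]+s*L[:,0]+c*L[:,1],L[:,2]]
            r.append((proj(cm,P)-uv).ravel())
        return np.concatenate(r)
    q=least_squares(f,x0); print(np.round(q.x[:2],4),np.round(np.degrees(q.x[2]),2),"res",np.round(q.fun,1)); return q.x
def rect(a,b,z): return [[a,b,z],[a,-b,z],[-a,-b,z],[-a,b,z]]
E
python3 - <<'E'
from fit import *
T=cam("top");S=cam("side")
rt=px([(132,82),(706,217),(655,462),(75,327)],8,350,240)
rs=px([(297,70),(355,333),(203,349),(167,83)],3,225,265)
bt=px([(447,75),(523,55),(556,188),(483,208)],4,80,240)
bs=px([(333,282),(380,320),(247,378),(205,331)],4,160,90)
R0=rect(.032,.075,.035);B=rect(.035,.02,.045)
print(atz(T,rt,.035));
for n,L,a,b,x0 in (("rack",R0,rt,rs,(.5,-.25,-.1)),("hold",B,bt,bs,(.5,.15,.2))):
    print(n);fit([L],[(T,a)],x0);fit([L],[(S,b)],x0);p=fit([L,L],[(T,a),(S,b)],x0)
yt=px([(617,222),(653,224),(612,405),(583,403)],8,350,240)
print("ytop",atz(T,yt,.09),atz(T,yt,.09).mean(0))
st=px([(480,90),(500,84),(523,170),(503,176)],4,80,240)
print("slot",atz(T,st,.045).mean(0))
w=px([(530,269),(560,273),(507,343),(530,346)],4,80,240)
W=atz(T,w,.089);print("wing",W,W.mean(0))
ws=px([(66,322),(66,312),(147,309),(152,320)],4,160,90)
W=atz(S,ws,.089);print("wing side",W,W.mean(0))
E
```

```text
[[ 0.6211108  -0.19009334  0.035     ]
 [ 0.58452518 -0.33572555  0.035     ]
 [ 0.52257385 -0.32041895  0.035     ]
 [ 0.55848356 -0.17409044  0.035     ]]
rack
[ 0.5717 -0.2551] -13.97 res [-0.   0.1 -0.1 -0.  -0.1  0.   0.2 -0.1]
[ 0.5728 -0.2561] -14.86 res [ 0.1  0.1 -0.2 -0.5  0.   0.3  0.2  0.2]
[ 0.5724 -0.2557] -14.55 res [ 0.5 -0.6  0.3 -0.  -0.1 -0.   0.5 -0.9 -0.5 -0.1 -0.3 -0.8 -0.   0.3
 -0.4  0.2]
hold
[0.5786 0.1397] 15.03 res [ 0.2  0.2  0.  -0.1  0.3 -0.3 -0.5  0.1]
[0.5816 0.1379] 14.16 res [ 0.1  0.5 -0.7  0.3  0.3 -1.2  0.3  0.6]
[0.5803 0.1391] 14.69 res [ 0.6 -0.7  0.5 -0.9  0.5 -1.  -0.2 -0.8 -0.9  0.3 -1.5  0.  -0.4 -1.4
 -0.6  0.6]
ytop [[ 0.58185488 -0.30088609  0.09      ]
 [ 0.58126557 -0.30947927  0.09      ]
 [ 0.53815557 -0.2980946   0.09      ]
 [ 0.53871047 -0.29120613  0.09      ]] [ 0.55999662 -0.29991652  0.09      ]
slot [0.57931717 0.14011257 0.045     ]
wing [[0.51109879 0.11345671 0.089     ]
 [0.50902101 0.0989235  0.089     ]
 [0.47607509 0.12412247 0.089     ]
 [0.47453273 0.11301998 0.089     ]] [0.49268191 0.11238066 0.089     ]
wing side [[0.47724939 0.11662139 0.089     ]
 [0.47883267 0.12440222 0.089     ]
 [0.51239157 0.11262589 0.089     ]
 [0.51242644 0.10329201 0.089     ]] [0.49522502 0.11423538 0.089     ]
```

Candidates for the yellow filter, by pixel in the side view:
- small loose plate (242,378)
- plate in the rack (316,348)
- large loose plate (368,412)
- yellow meter box (500,355), not plate-shaped
- pencil, top view only (575,295)

The middle-sized plate is the one in the rack, and crops c1 and c3 confirm it: it sits in the rack's -y end slot, next to blue. Measured positions:

| Item | x, y (m) | Yaw | Notes |
|---|---|---|---|
| Yellow filter | (.560, -.301) | -14° | |
| Slot | (.580, .139) | +14.8° | |
| Screw | (.493, .115) | | wing yaw -20°, so q≈0.6 |

The rack's 48 mm pitch and the screw's 90 mm offset both agree with these.

```bash
python3 -m crank '[[[0.3,264,0,413,0],[0.3,264,0,413,0],[0.3,264,0,413,0],[0.3,264,0,413,0],[0.3,264,0,413,0],[0.3,264,0,413,0],[0.3,264,0,413,0],[0.3,264,0,413,0],[0.3,400,0,460,0],[0.3,550,0,516,0],[0.3,650,0,550,0],[0.3,700,0,567,0]]]'
cat > d.py <<'E'
import sys
from h import *
o=ctrl.get_obs();M=R.from_euler("xyz",o["orientation"],degrees=True).as_matrix()
print("t",round(o["clock"],2),"tcp",np.round(o["tool_pos"],4),"ori",np.round(o["orientation"],2),"F",np.round(o["force"],1),"open",round(o["opening"],4),"j",np.round(o["joint_pos"],1))
if len(sys.argv)>3:
    g=np.array([float(v) for v in sys.argv[1:4]]);print("shift mm",np.round(1000*M.T@(g-o["tool_pos"]),1))
if len(sys.argv)>4: print("turn rad (cw+)",round(-np.radians(float(sys.argv[4])-o["orientation"][2]),4))
E
python3 d.py .560 -.301 .13 -103.9
```

```text
clock: 2.35
tool_pos: [0.524, 0.0495, 0.227]
orientation: [-90.0, 0.0, -103.8]
force: [2.0, -0.2, -0.1]
opening: 0.0305
t 2.35 tcp [0.524  0.0495 0.227 ] ori [-8.9950e+01  3.0000e-02 -1.0383e+02] F [ 2.  -0.2 -0.1] open 0.0305 j [ 26.8   6.5 -18.    0.  -65.5  49.4]
shift mm [331.8  96.9 118.6]
turn rad (cw+) 0.0012
```

```bash
python3 -m crank '[[[0.3,332,40,118,0],[0.3,332,40,118,0],[0.3,332,40,118,0],[0.3,332,40,118,0],[0.3,332,40,118,0],[0.3,332,40,118,0],[0.3,332,40,118,0],[0.3,332,40,118,0]]]'
python3 d.py .560 -.301 .13 -103.9
```

```text
clock: 3.35
tool_pos: [0.5589, -0.2993, 0.1864]
orientation: [-90.0, 0.0, -103.9]
force: [-0.3, 1.4, -0.4]
opening: 0.0304
t 3.35 tcp [ 0.5589 -0.2993  0.1864] ori [ -90.02    0.   -103.89] F [-0.3  1.4 -0.4] open 0.0304 j [-10.6  18.3  -8.   -0.  -63.7  86.7]
shift mm [ 1.4 56.4  1.5]
turn rad (cw+) 0.0001
```

```bash
python3 - <<'E'
from h import *
for c in ("top","side"):
    im=ctrl.snapshot(c);
    crop(im,*((340,230,130,90) if c=="top" else (225,200,170,200)),f"pics/h1{c}.png",*((6,) if c=="top" else (3,)))
E
```

```text
(no output)
```

View pics/h1side.png

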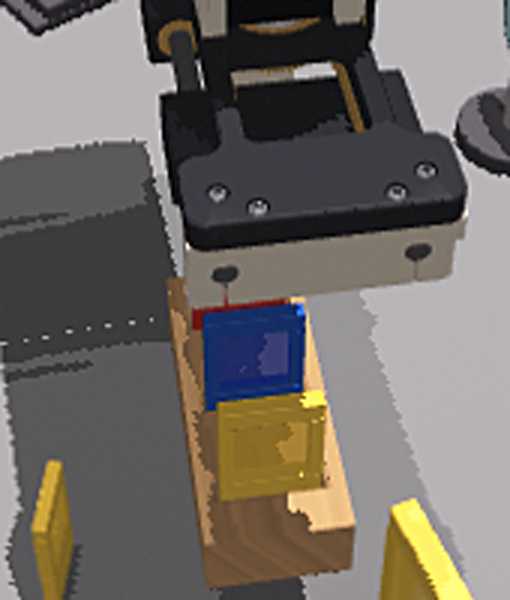

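View pics/h1top.png

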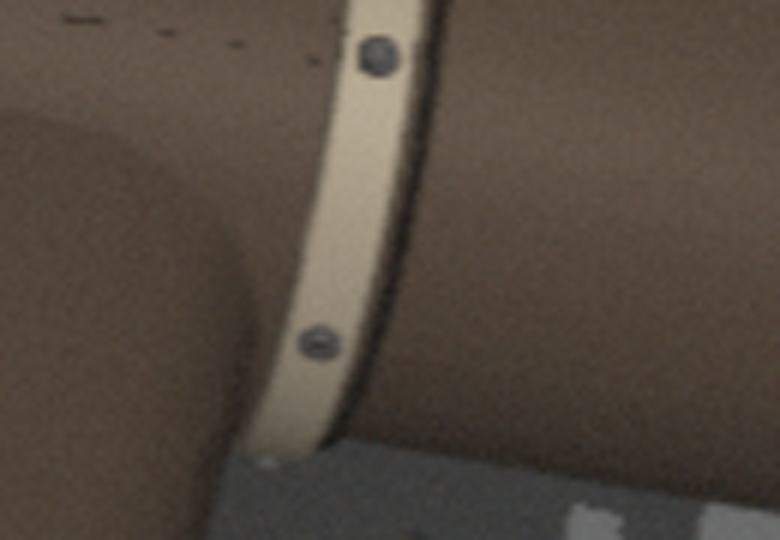

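```bash
python3 - <<'E'
from h import *
cv2.imwrite("pics/w1.png",ctrl.snapshot("wrist")[:,:,::-1])
print(ctrl.find_in("wrist","yellow_filter_center"))
E
```

```text
[{'extent': [315.3, 197.6, 15.7, 68.2], 'confidence': 0.8}, {'extent': [386.9, 161.7, 112.9, 37.7], 'confidence': 0.79}]
```

View pics/w1.png

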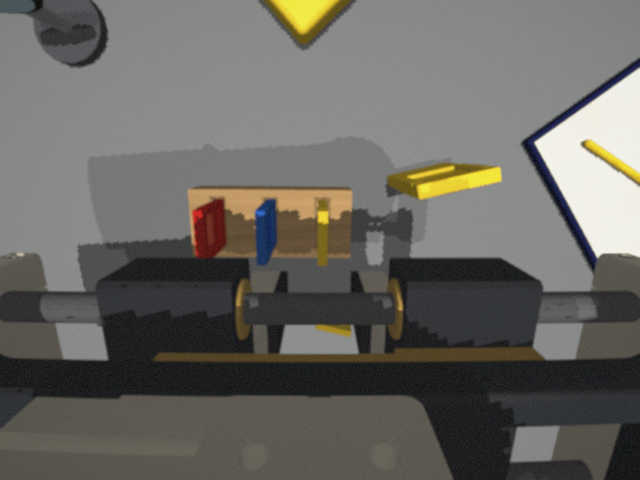

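```bash
python3 - <<'E'
from h import *
im=cv2.imread("pics/w1.png")[:,:,::-1]; crop(im,180,180,180,100,"pics/w1c.png",4)
c=cam("wrist",ctrl.get_obs())
for P in ([.560,-.301,.09],):
  print(proj(c,P))
a=np.radians(-14);u=np.array([np.cos(a),np.sin(a),0])
print(proj(c,np.array([.560,-.301,.09])+.022*u),proj(c,np.array([.560,-.301,.09])-.022*u))
E
```

```text
[[322.75175255 239.47322979]]
[[322.9153882  211.21948244]] [[322.59277854 266.59098835]]
```

View pics/w1c.png

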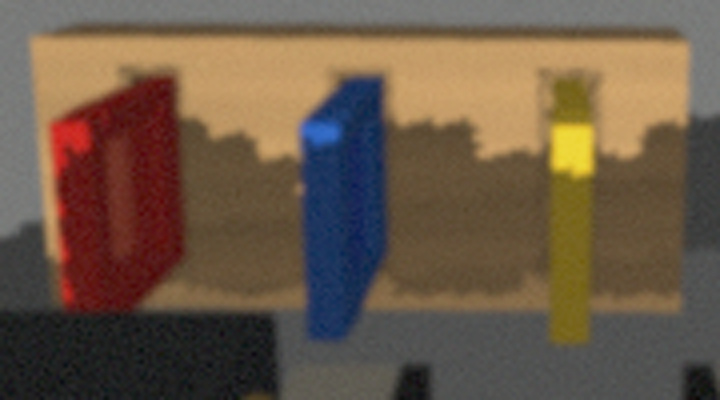

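The wrist view shows the yellow filter's top at columns 318–328, rows 211–266. That agrees with my estimate to under a pixel, and the fingers straddle it and clear blue. I'm descending.

```bash
python3 -m crank '[[[0.3,1.5,40,1.5,0],[0.3,1.5,80,1.5,0],[0.3,1.5,105,1.5,0],[0.3,1.5,120,1.5,0],[0.3,1.5,131,1.5,0],[0.3,1.5,131,1.5,0],[1,1.5,131,1.5,0],[1,1.5,131,1.5,0],[1,1.5,131,1.5,0],[1,1.5,131,1.5,0],[1,1.5,131,1.5,0]]]'
python3 d.py
```

```text
clock: 4.92
tool_pos: [0.5605, -0.3012, 0.0562]
orientation: [-90.0, -0.0, -103.8]
force: [-0.2, 0.4, 4.8]
opening: 0.0074
t 4.92 tcp [ 0.5605 -0.3012  0.0562] ori [-8.9950e+01 -1.0000e-02 -1.0384e+02] F [-0.2  0.4  4.8] open 0.0074 j [-10.7  25.5 -16.    0.  -48.4  86.8]
```

```bash
python3 -m crank '[[[1,0,-15,0,0],[1,0,-40,0,0],[1,0,-85,0,0],[1,0,-130,0,0],[1,0,-140,0,0],[1,0,-140,0,0]]]'
python3 d.py .58 .139 .16 -75.2
python3 - <<'E'
from h import *
im=ctrl.snapshot("side");cv2.imwrite("pics/s2.png",im[:,:,::-1]);crop(im,225,150,170,200,"pics/s2c.png",3)
E
```

```text
clock: 5.68
tool_pos: [0.5603, -0.301, 0.1966]
orientation: [-89.9, 0.0, -103.9]
force: [0.9, -0.4, -1.3]
opening: 0.0079
t 5.67 tcp [ 0.5603 -0.301   0.1966] ori [-8.9910e+01  2.0000e-02 -1.0386e+02] F [ 0.9 -0.4 -1.3] open 0.0079 j [-10.7  18.   -7.1  -0.  -64.9  86.8]
shift mm [-431.9   36.6  -86.4]
turn rad (cw+) -0.5003
```

View pics/s2c.png

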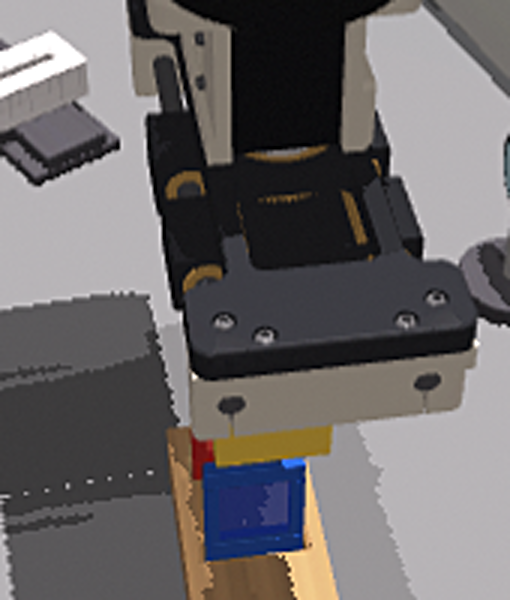

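```bash
python3 -m crank '[[[1,-432,0,-86,-0.5],[1,-432,0,-86,-0.5],[1,-432,0,-86,-0.5],[1,-432,0,-86,-0.5],[1,-432,0,-86,-0.5],[1,-432,0,-86,-0.5],[1,-432,0,-86,-0.5],[1,-432,36,-86,-0.5],[1,-432,60,-86,-0.5],[1,-432,75,-86,-0.5],[1,-432,75,-86,-0.5]]]'
python3 d.py .58 .139 .13 -75.2
python3 - <<'E'
from h import *
for c in ("side","wrist","top"):
    im=ctrl.snapshot(c);cv2.imwrite(f"pics/{c}3.png",im[:,:,::-1])
    if c=="side":crop(im,150,80,150,140,"pics/s3c.png",5)
    if c=="wrist":crop(im,230,140,180,170,"pics/w3c.png",4)
    if c=="top":crop(im,80,200,200,150,"pics/t3c.png",4)
E
```

```text
clock: 7.1
tool_pos: [0.5792, 0.1382, 0.1189]
orientation: [-90.2, -0.1, -75.2]
force: [-1.1, -0.1, -0.6]
opening: 0.0077
t 7.1 tcp [0.5792 0.1382 0.1189] ori [-9.019e+01 -5.000e-02 -7.523e+01] F [-1.1 -0.1 -0.6] open 0.0077 j [ 32.2  18.4 -17.6  -0.  -54.2  72.6]
shift mm [ -0.5 -11.1   0.9]
turn rad (cw+) -0.0004
```

View pics/s3c.png

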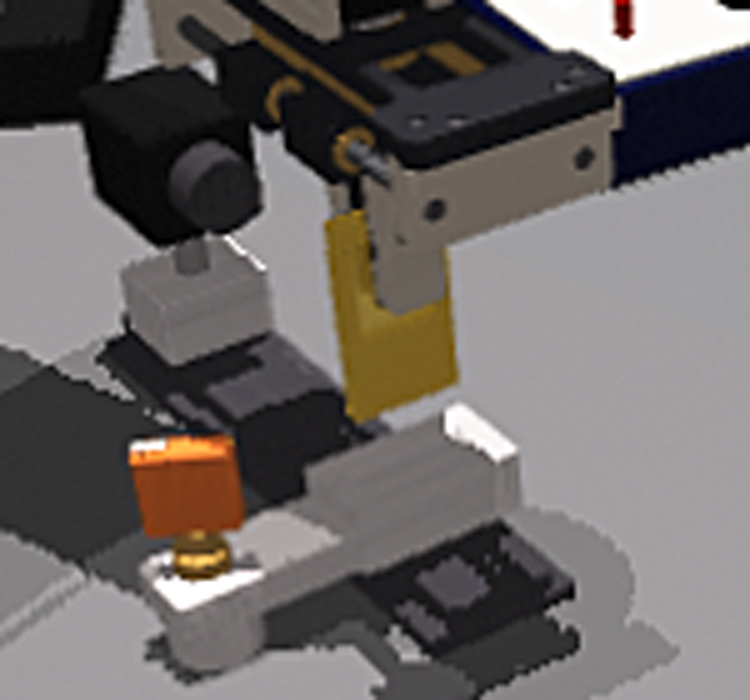

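View pics/wrist3.png

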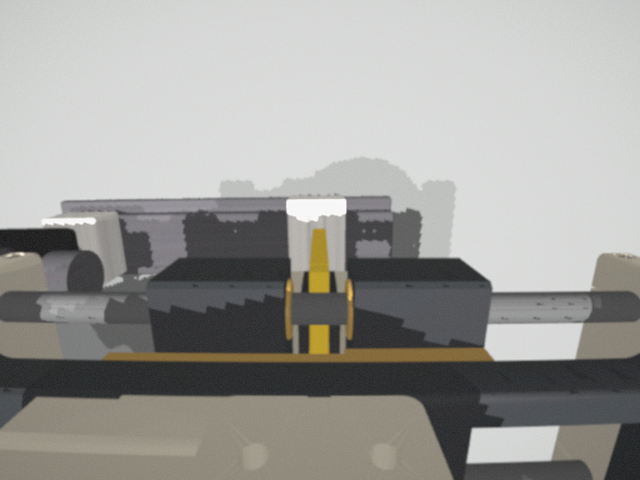

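View pics/t3c.png

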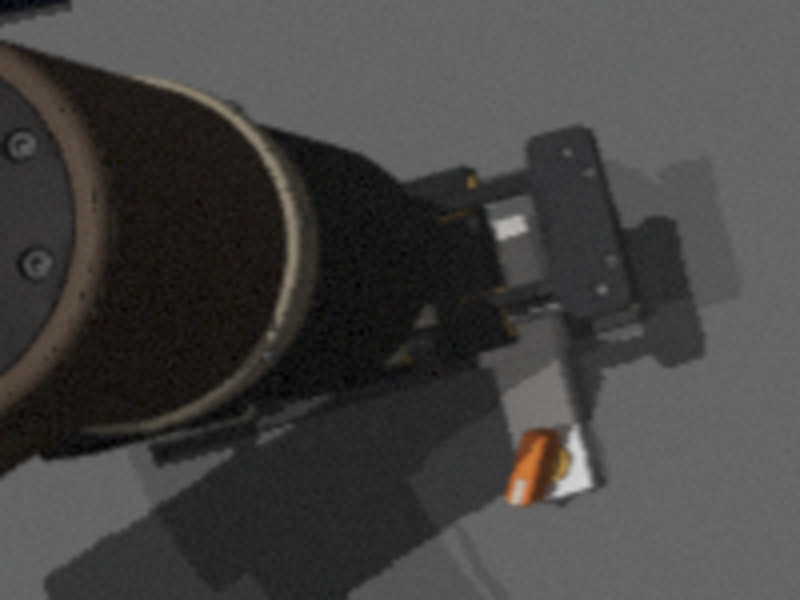

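```bash
python3 - <<'E'
from fit import *
o=ctrl.get_obs();W=cam("wrist",o);S=cam("side")
im=cv2.imread("pics/wrist3.png")[:,:,::-1];crop(im,270,180,100,90,"pics/w3c.png",7)
im=cv2.imread("pics/side3.png")[:,:,::-1];crop(im,200,110,70,85,"pics/s3d.png",9)
def pts(p,yaw,L):
    c,s=np.cos(yaw),np.sin(yaw);L=np.array(L);return np.c_[p[0]+c*L[:,0]-s*L[:,1],p[1]+s*L[:,0]+c*L[:,1],L[:,2]]
F=pts((.5792,.1382),np.radians(14.8),[[.022,-.004,.073],[-.022,-.004,.073],[-.022,.004,.073],[-.022,-.004,.153],[-.022,.004,.153],[.022,.004,.073]])
print("filter side",(proj(S,F)-[200,110]+.5)*9-.5);print("filter wrist",(proj(W,F)-[270,180]+.5)*7-.5)
B=pts((.580,.139),np.radians(14.8),[[.035,.02,.045],[.035,-.02,.045],[-.035,-.02,.045],[.023,.005,.045],[.023,-.005,.045]])
print("block side",(proj(S,B)-[200,110]+.5)*9-.5);print("block wrist",(proj(W,B)-[270,180]+.5)*7-.5)
E
```

```text
filter side [[374.05483578 418.52224857]
 [189.48004568 490.67899656]
 [169.76275215 473.47215033]
 [143.25475367 140.55432937]
 [122.68062238 124.34666114]
 [353.78324762 402.03531679]]
filter wrist [[ 395.61339519  347.63507405]
 [ 393.85155484  810.36937531]
 [ 307.72425313  810.48440335]
 [ 419.53076119 1343.04335271]
 [ 287.50393127 1343.20257935]
 [ 305.00684851  347.76837912]]
block side [[380.13439891 458.27134041]
 [480.62305521 540.90556294]
 [191.70666083 659.43886874]
 [369.43147238 507.90538193]
 [394.38629438 528.79536119]]
block wrist [[140.43940699 147.57593425]
 [547.25792444 146.94483797]
 [534.46252399 808.54582173]
 [293.78261658 267.45400435]
 [394.29117121 267.30258286]]
```

View pics/w3c.png

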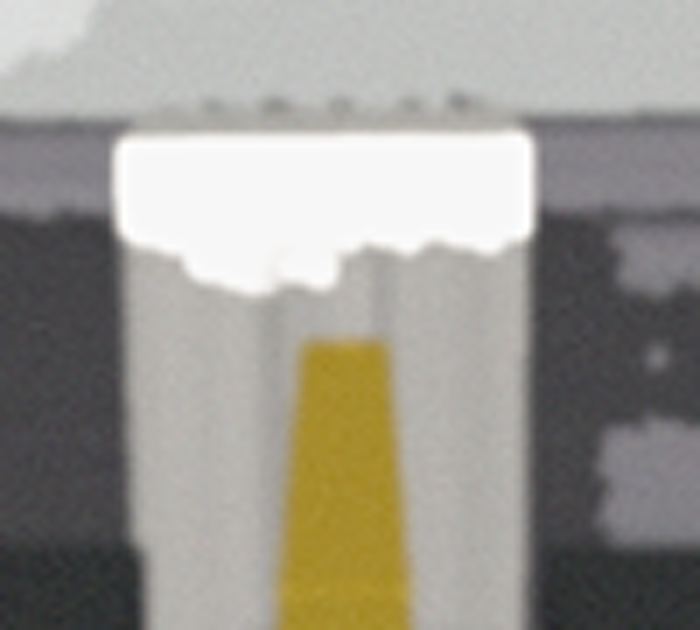

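View pics/s3d.png

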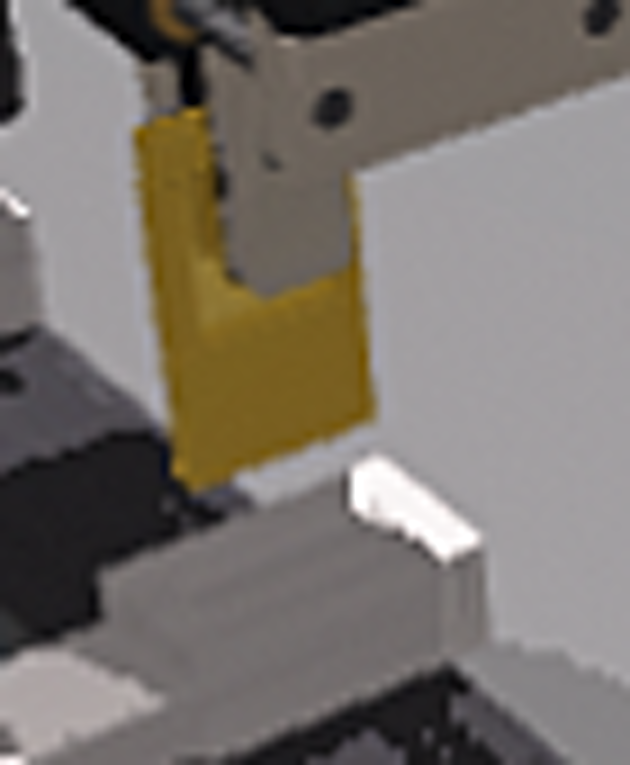

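```bash
python3 -m crank '[[[1,-1.8,10,1.6,0],[1,-1.8,18,1.6,0],[1,-1.8,20,1.6,0],[1,-1.8,20,1.6,0]]]'
cat > look.py <<'E'
import sys
from fit import *
n=sys.argv[1];hx,hy,hyaw=[float(v) for v in sys.argv[2:5]]
o=ctrl.get_obs();W=cam("wrist",o);S=cam("side")
im=ctrl.snapshot("wrist");crop(im,270,180,100,90,f"pics/w{n}.png",7)
im=ctrl.snapshot("side");crop(im,190,110,80,85,f"pics/s{n}.png",9)
def pts(p,yaw,L):
    c,s=np.cos(yaw),np.sin(yaw);L=np.array(L);return np.c_[p[0]+c*L[:,0]-s*L[:,1],p[1]+s*L[:,0]+c*L[:,1],L[:,2]]
t=o["tool_pos"];zb=t[2]-.046
F=pts(t[:2],np.radians(o["orientation"][2]+90),[[.022,.004,zb],[.022,-.004,zb],[-.022,-.004,zb],[-.022,.004,zb],[-.022,-.004,zb+.08]])
B=pts((hx,hy),np.radians(hyaw),[[.035,.02,.045],[.035,-.02,.045],[-.035,-.02,.045],[-.035,.02,.045],[.023,.005,.045],[.023,-.005,.045],[-.023,-.005,.045]])
np.set_printoptions(suppress=True,precision=0)
print("tcp",(t*1e4).round()/10," zb",zb)
for k,P in (("filter",F),("block",B)):
    print(k,"wrist",((proj(W,P)-[270,180]+.5)*7-.5).tolist().__str__() if 0 else np.round((proj(W,P)-[270,180]+.5)*7-.5).tolist(),"side",np.round((proj(S,P)-[190,110]+.5)*9-.5).tolist())
E
python3 look.py 4 .580 .139 14.8
```

```text
clock: 7.75
tool_pos: [0.5811, 0.141, 0.1003]
orientation: [-90.0, -0.0, -75.2]
force: [0.1, -0.0, -0.5]
opening: 0.0079
tcp [581. 141. 100.]  zb 0.0543436078649453
filter wrist [[301.0, 334.0], [393.0, 334.0], [391.0, 803.0], [304.0, 803.0], [416.0, 1344.0]] side [[456.0, 469.0], [476.0, 485.0], [295.0, 558.0], [276.0, 540.0], [250.0, 217.0]]
block wrist [[143.0, 188.0], [588.0, 188.0], [571.0, 904.0], [159.0, 904.0], [311.0, 319.0], [420.0, 319.0], [417.0, 789.0]] side [[470.0, 458.0], [571.0, 541.0], [282.0, 659.0], [185.0, 571.0], [459.0, 508.0], [484.0, 529.0], [296.0, 605.0]]
```

View pics/w4.png

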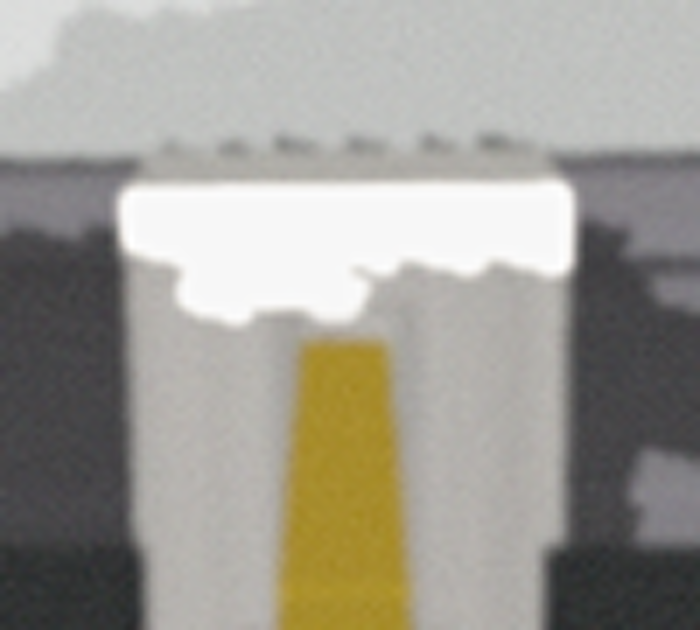

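View pics/s4.png

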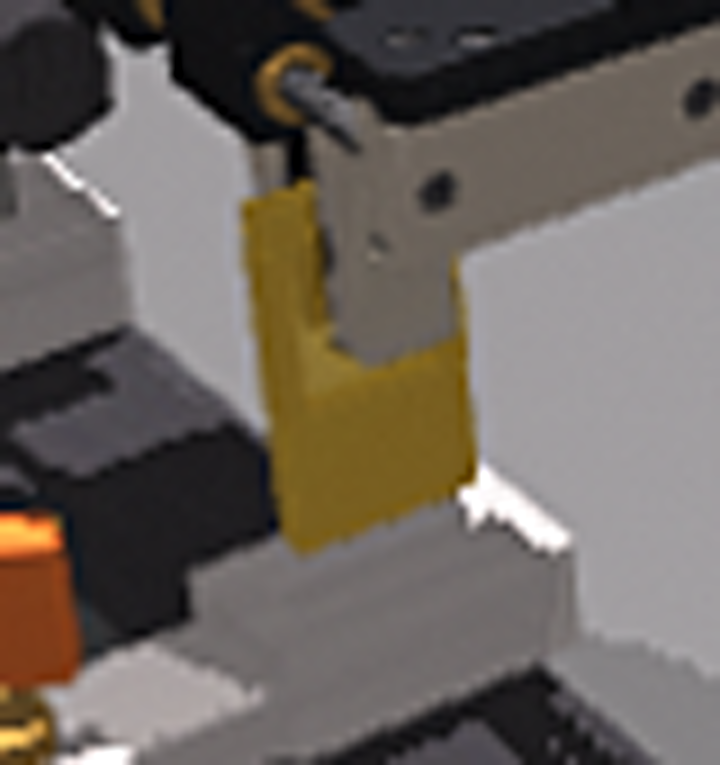

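```bash
python3 -m crank '[[[1,0.2,4,-0.3,0],[1,0.2,8,-0.3,0],[1,0.2,11,-0.3,0],[1,0.2,13,-0.3,0],[1,0.2,13,-0.3,0]]]'; python3 look.py 5 .580 .139 14.8
```

```text
clock: 8.48
tool_pos: [0.5807, 0.1407, 0.0873]
orientation: [-90.0, -0.0, -75.2]
force: [-0.8, -0.6, -0.6]
opening: 0.0078
tcp [581. 141.  87.]  zb 0.041259130334844615
filter wrist [[301.0, 334.0], [393.0, 334.0], [391.0, 803.0], [304.0, 803.0], [416.0, 1344.0]] side [[460.0, 521.0], [480.0, 538.0], [300.0, 611.0], [281.0, 594.0], [256.0, 276.0]]
block wrist [[128.0, 206.0], [601.0, 206.0], [582.0, 962.0], [146.0, 962.0], [306.0, 345.0], [423.0, 345.0], [419.0, 841.0]] side [[470.0, 458.0], [571.0, 541.0], [282.0, 659.0], [185.0, 571.0], [459.0, 508.0], [484.0, 529.0], [296.0, 605.0]]
```

View pics/s5.png

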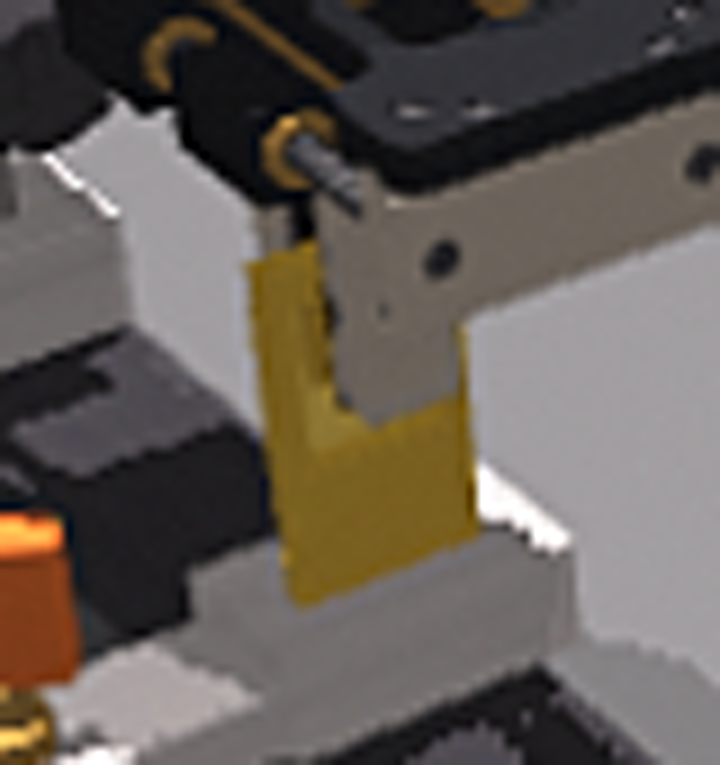

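View pics/w5.png

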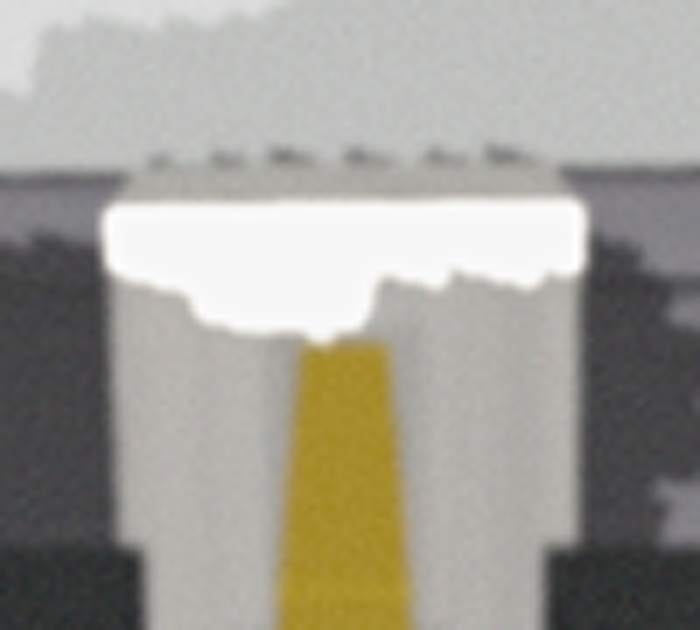

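```bash
python3 -m crank '[[[1,0,4,-0.3,0],[1,0,8,-0.3,0],[1,0,12,-0.3,0],[1,0,15,-0.3,0],[1,0,15,-0.3,0]]]'; python3 look.py 6 .580 .139 14.8
```

```text
clock: 9.2
tool_pos: [0.5806, 0.1408, 0.0722]
orientation: [-90.0, -0.0, -75.2]
force: [-0.3, -0.2, -1.2]
opening: 0.0078
tcp [581. 141.  72.]  zb 0.026167806231876103
filter wrist [[301.0, 334.0], [393.0, 334.0], [391.0, 803.0], [304.0, 803.0], [416.0, 1344.0]] side [[466.0, 580.0], [486.0, 597.0], [308.0, 670.0], [289.0, 653.0], [264.0, 343.0]]
block wrist [[111.0, 236.0], [622.0, 236.0], [599.0, 1043.0], [133.0, 1044.0], [304.0, 385.0], [430.0, 385.0], [425.0, 915.0]] side [[470.0, 458.0], [571.0, 541.0], [282.0, 659.0], [185.0, 571.0], [459.0, 508.0], [484.0, 529.0], [296.0, 605.0]]
```

View pics/s6.png

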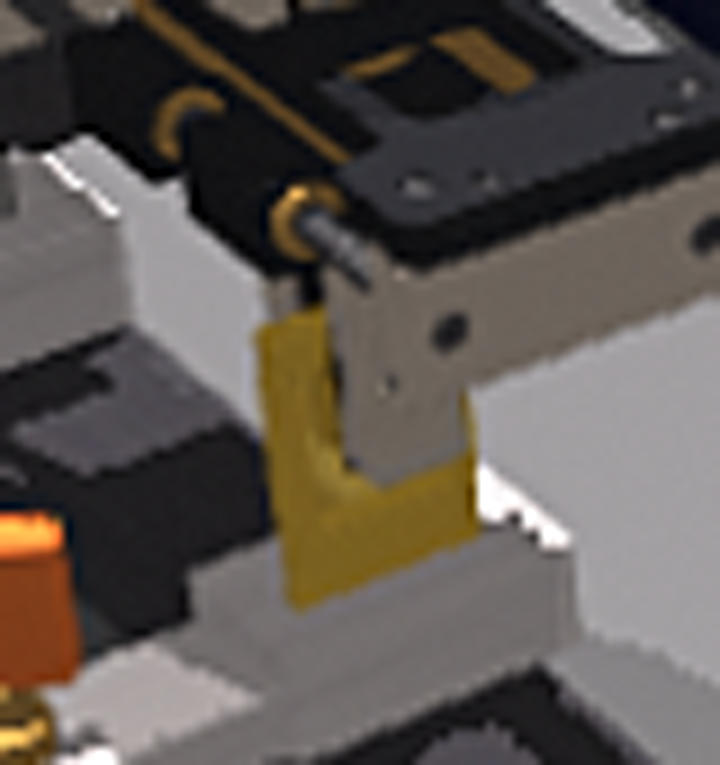

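The filter is 18 mm into the slot and the force reading stays near zero. The side view shows it sinking into the block at (390,570). I'm pushing on gently to the bottom.

```bash
python3 -m crank '[[[1,0,3,0,0],[1,0,5,0,0],[1,0,6,0,0],[1,0,6.5,0,0],[1,0,6.5,0,0]]]'; python3 d.py
```

```text
clock: 9.93
tool_pos: [0.5807, 0.1407, 0.0662]
orientation: [-90.0, -0.0, -75.2]
force: [-2.6, -0.8, 2.5]
opening: 0.0079
t 9.93 tcp [0.5807 0.1407 0.0662] ori [-90.   -0.  -75.2] F [-2.6 -0.8  2.5] open 0.0079 j [ 32.4  21.8 -20.6   0.  -47.5  72.4]
```

```bash
python3 -m crank '[[[1,0,0.8,0,0],[1,0,1.6,0,0],[1,0,1.6,0,0]]]'; python3 look.py 7 .580 .139 14.8
```

```text
clock: 10.3
tool_pos: [0.5807, 0.1407, 0.0661]
orientation: [-90.0, -0.0, -75.2]
force: [-7.4, -0.8, 15.8]
opening: 0.0077
tcp [581. 141.  66.]  zb 0.020108058863147593
filter wrist [[301.0, 335.0], [393.0, 335.0], [391.0, 804.0], [304.0, 804.0], [416.0, 1344.0]] side [[469.0, 603.0], [488.0, 620.0], [311.0, 694.0], [292.0, 676.0], [268.0, 369.0]]
block wrist [[103.0, 251.0], [630.0, 251.0], [606.0, 1081.0], [125.0, 1081.0], [302.0, 405.0], [431.0, 404.0], [427.0, 950.0]] side [[470.0, 458.0], [571.0, 541.0], [282.0, 659.0], [185.0, 571.0], [459.0, 508.0], [484.0, 529.0], [296.0, 605.0]]
```

View pics/s7.png

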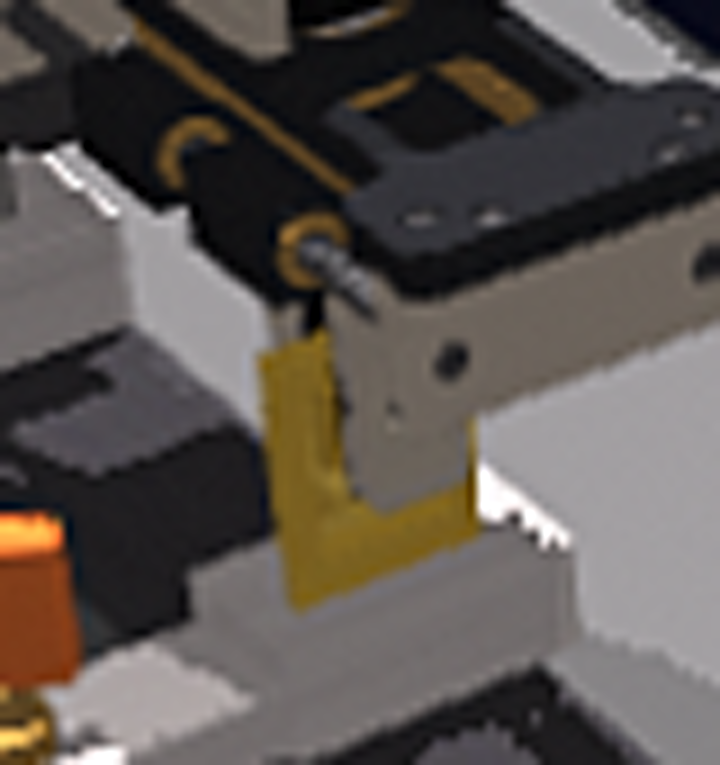

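Bottomed out at the expected height: 16 N with no further motion, and the bottom edge at 20.1 mm. I'll ease off the push and release.

```bash
python3 -m crank '[[[1,0,-1,0,0],[0.5,0,-1,0,0],[0.3,0,-1,0,0],[0.3,0,-1,0,0],[0.3,0,-1,0,0]]]'; python3 d.py
python3 -m crank '[[[0.3,0,-15,0,0],[0.3,0,-40,0,0],[0.3,0,-70,0,0],[0.3,0,-90,0,0],[0.3,0,-90,0,0]]]';  python3 look.py 8 .5805 .1405 14.8
```

```text
clock: 11.02
tool_pos: [0.5808, 0.1408, 0.0653]
orientation: [-90.0, -0.0, -75.2]
force: [0.3, 0.1, -0.2]
opening: 0.0305
t 11.03 tcp [0.5808 0.1408 0.0653] ori [-90.    -0.   -75.21] F [ 0.3  0.1 -0.2] open 0.0305 j [ 32.3  21.9 -20.7  -0.  -47.4  72.4]
clock: 11.65
tool_pos: [0.5819, 0.1413, 0.1584]
orientation: [-89.7, 0.1, -75.2]
force: [0.3, -0.4, 0.5]
opening: 0.0305
tcp [582. 141. 158.]  zb 0.11238859201775005
filter wrist [[302.0, 336.0], [394.0, 336.0], [392.0, 806.0], [305.0, 806.0], [416.0, 1343.0]] side [[435.0, 227.0], [456.0, 243.0], [266.0, 313.0], [246.0, 296.0], [219.0, -57.0]]
block wrist [[176.0, 115.0], [528.0, 114.0], [518.0, 695.0], [186.0, 695.0], [308.0, 219.0], [395.0, 219.0], [394.0, 601.0]] side [[470.0, 454.0], [571.0, 537.0], [282.0, 655.0], [186.0, 567.0], [460.0, 504.0], [485.0, 525.0], [296.0, 601.0]]
```

View pics/s8.png

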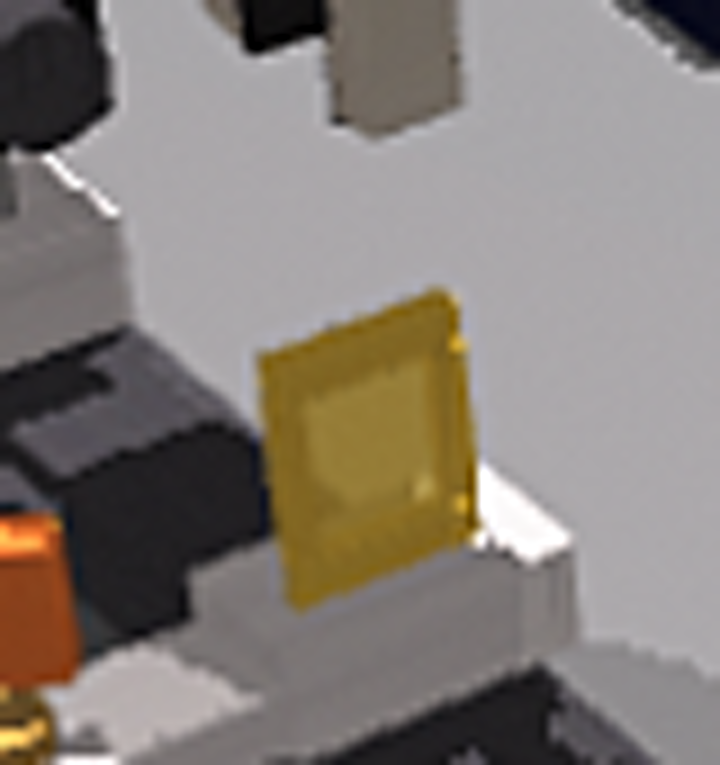

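View pics/w8.png

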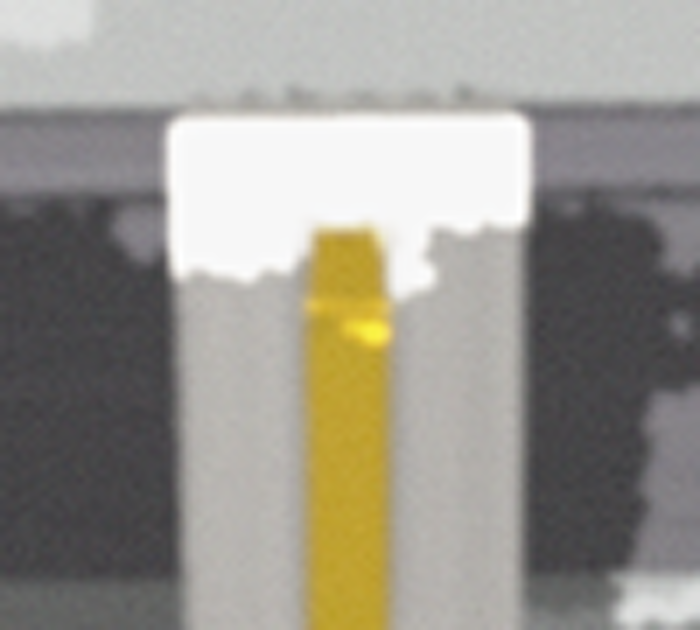

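```bash
python3 d.py .4937 .1178 .15 -109.7
```

```text
t 11.75 tcp [0.5805 0.1408 0.1559] ori [-8.996e+01  3.000e-02 -7.522e+01] F [-0.4 -0.5 -0.1] open 0.0307 j [ 32.4  16.4 -15.   -0.  -58.5  72.4]
shift mm [  0.1   5.8 -89.8]
turn rad (cw+) 0.6019
```

```bash
python3 -m crank '[[[0.1,0,0,-40,0.15],[0.1,0,0,-80,0.3],[0.1,0,0,-90,0.45],[0.1,0,0,-90,0.6],[0.1,0,0,-90,0.6],[0.1,0,0,-90,0.6]]]'; python3 - <<'E'
from fit import *
o=ctrl.get_obs();W=cam("wrist",o)
im=ctrl.snapshot("wrist");cv2.imwrite("pics/w9.png",im[:,:,::-1]);crop(im,240,160,160,140,"pics/w9c.png",5)
im=ctrl.snapshot("side");crop(im,150,110,110,100,"pics/s9.png",6)
im=ctrl.snapshot("top");crop(im,180,270,60,60,"pics/t9.png",10)
print(np.round(o["tool_pos"],4),o["orientation"])
for q in (.5,.6,.7):
    a=np.radians(14.8)-q;c,s=np.cos(a),np.sin(a)
    P=[[.4937+c*x-s*y,.1178+s*x+c*y,.089] for x,y in((.018,.006),(.018,-.006),(-.018,-.006),(-.018,.006))]
    print(q,np.round((proj(W,P)-[240,160]+.5)*5-.5).tolist())
E
```

```text
clock: 12.5
tool_pos: [0.4935, 0.1177, 0.155]
orientation: [-90.0, -0.0, -109.4]
force: [-0.6, 0.6, -0.3]
opening: 0.039
[0.4935 0.1177 0.155 ] [-9.00338916e+01 -4.54838910e-02 -1.09401481e+02]
0.5 [[340.0, 339.0], [429.0, 330.0], [453.0, 582.0], [368.0, 590.0]]
0.6 [[353.0, 334.0], [443.0, 334.0], [441.0, 587.0], [355.0, 587.0]]
0.7 [[367.0, 330.0], [456.0, 339.0], [428.0, 590.0], [342.0, 582.0]]
```

View pics/w9c.png

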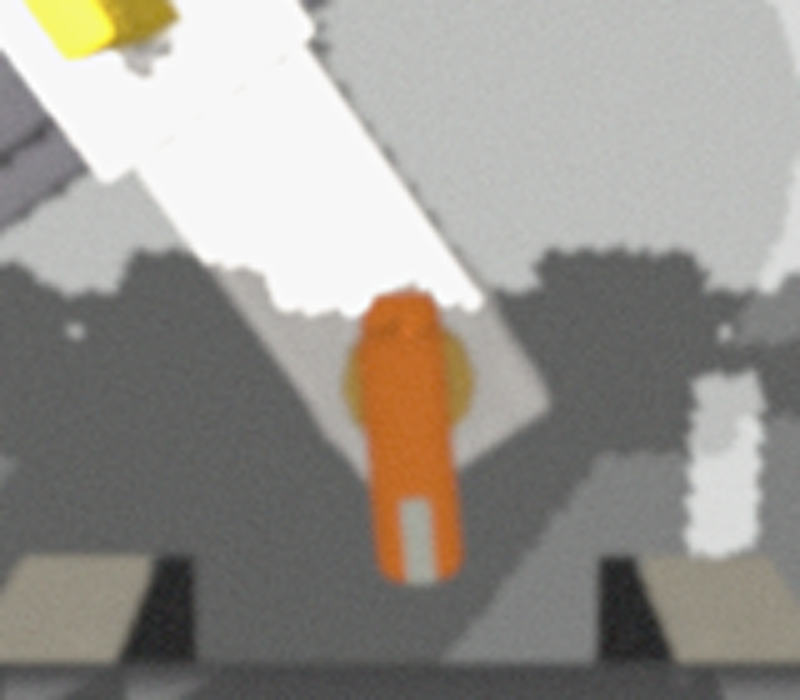

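View pics/s9.png

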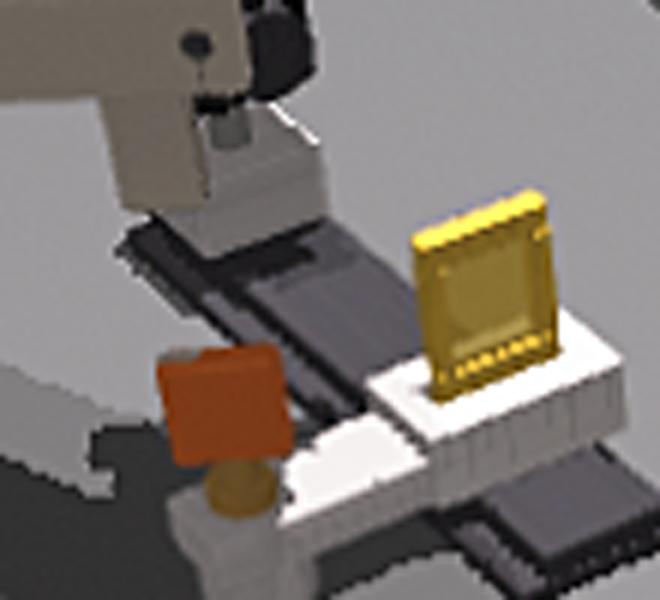

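```bash
python3 d.py .4931 .1163 .058 -105.6; python3 -m crank '[[[0.1,1.6,30,0,-0.066],[0.1,1.6,60,0,-0.066],[0.1,1.6,85,0,-0.066],[0.1,1.6,97,0,-0.066],[0.1,1.6,97,0,-0.066],[0.1,1.6,97,0,-0.066]]]'; python3 d.py .4931 .1163 .058 -105.6
python3 - <<'E'
from fit import *
im=ctrl.snapshot("wrist");crop(im,240,160,160,140,"pics/w10c.png",5)
im=ctrl.snapshot("side");crop(im,150,110,110,100,"pics/s10.png",6)
E
```

```text
t 12.65 tcp [0.4937 0.1177 0.1552] ori [-9.0020e+01 -3.0000e-02 -1.0949e+02] F [ 0.3  0.7 -0.6] open 0.0398 j [ 35.6   8.3 -25.9  -0.  -55.8  34.9]
shift mm [ 1.5 97.2 -0. ]
turn rad (cw+) -0.068
clock: 13.4
tool_pos: [0.4938, 0.1166, 0.0593]
orientation: [-89.9, 0.0, -105.8]
force: [0.1, 0.6, -0.4]
opening: 0.0396
t 13.4 tcp [0.4938 0.1166 0.0593] ori [-8.9950e+01  5.0000e-02 -1.0577e+02] F [ 0.1  0.6 -0.4] open 0.0396 j [ 35.5  15.1 -32.5   0.  -42.3  38.7]
shift mm [ 0.5  1.3 -0.5]
turn rad (cw+) -0.003
```

View pics/w10c.png

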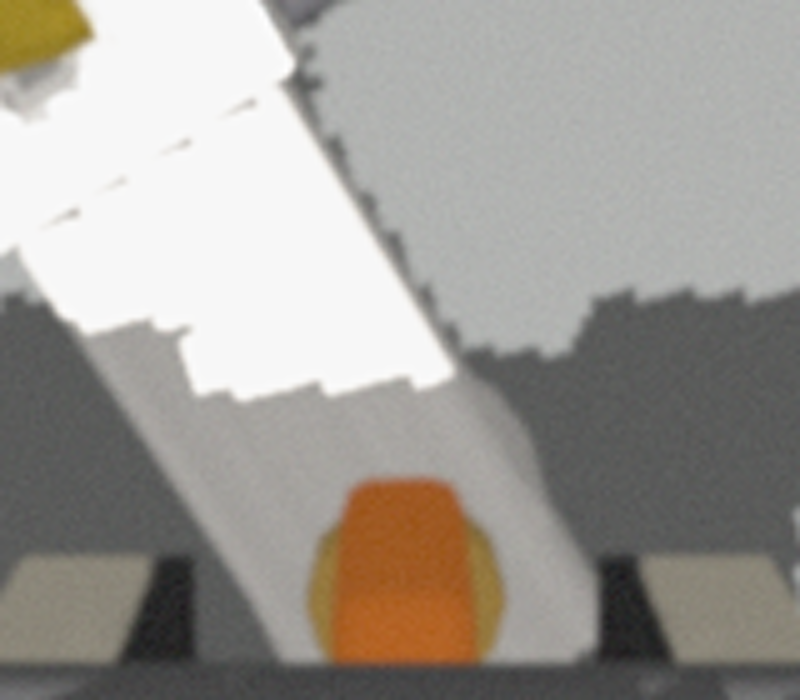

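View pics/s10.png

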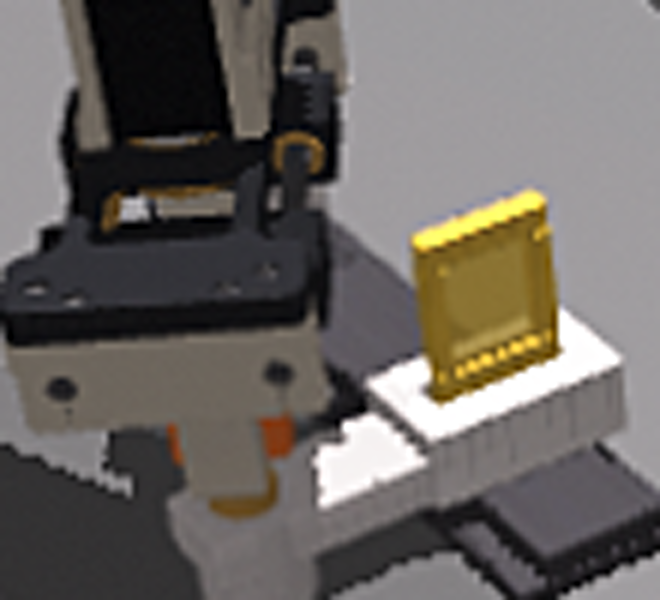

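```bash
python3 -m crank '[[[0.1,0.6,1,-0.3,0],[0.5,0.6,1,-0.3,0],[1,0.6,1,-0.3,0],[1,0.6,1,-0.3,0],[1,0.6,1,-0.3,0],[1,0.6,1,-0.3,0]]]'; python3 d.py
```

```text
clock: 14.25
tool_pos: [0.4927, 0.1158, 0.0575]
orientation: [-90.0, 0.0, -105.8]
force: [-0.3, -0.5, 1.5]
opening: 0.0122
t 14.25 tcp [0.4927 0.1158 0.0575] ori [ -90.     0.  -105.8] F [-0.3 -0.5  1.5] open 0.0122 j [ 35.5  15.2 -32.7  -0.  -42.1  38.7]
```

```bash
python3 -m crank '[[[1,0,0,0,0.15],[1,0,0,0,0.3],[1,0,0,0,0.45],[1,0,0,0,0.6],[1,0,0,0,0.75],[1,0,0,0,0.9],[1,0,0,0,1.05],[1,0,0,0,1.2],[1,0,0,0,1.35],[1,0,0,0,1.5],[1,0,0,0,1.5]]]'; python3 - <<'E'
from h import *
o=ctrl.get_obs();print(o["moment"],o["force"],o["joint_pos"],o["orientation"],o["tool_pos"])
im=ctrl.snapshot("side");crop(im,150,110,110,100,"pics/s11.png",6)
E
```

```text
clock: 15.62
tool_pos: [0.4921, 0.1155, 0.0575]
orientation: [-90.0, -0.0, 168.3]
force: [-3.7, 0.7, 3.6]
opening: 0.0123
[ 0.01203271  1.20890935 -0.03474396] [-3.7498899   0.65385525  3.600441  ] [ 3.54973793e+01  1.51570274e+01 -3.27352448e+01 -1.24454825e-02
 -4.21654258e+01 -4.71859210e+01] [-8.99633458e+01 -4.53349204e-02  1.68302215e+02] [0.49214821 0.11549424 0.05746525]
```

View pics/s11.png

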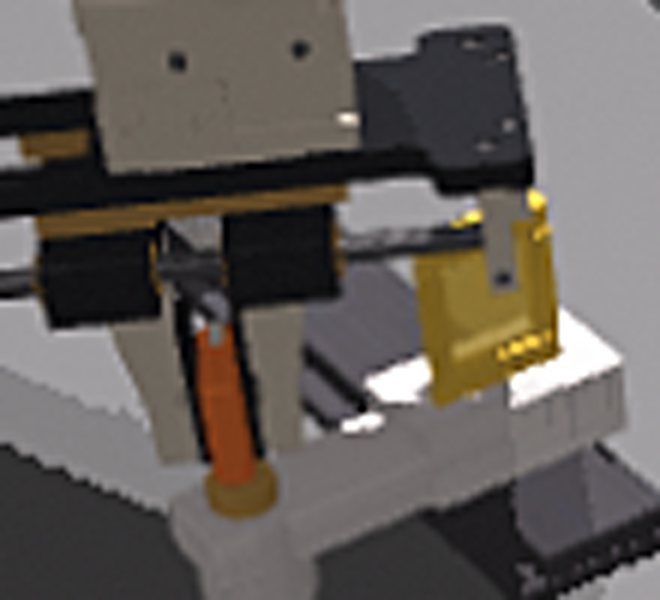

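```bash
python3 - <<'E'
from h import *
S=cam("side")
for P in ([.5866,.096,.124],[.575,.060,.124],[.594,.134,.124],[.5807,.1408,.1],[.594,.134,.11]):
    print(P,np.round((proj(S,P)[0]-[150,110]+.5)*6-.5))
o=ctrl.get_obs();print(o["moment"],o["force"],o["clock"])
im=ctrl.snapshot("wrist");cv2.imwrite("pics/w11.png",im[:,:,::-1])
im=ctrl.snapshot("top");crop(im,160,220,120,120,"pics/t11.png",5)
o=ctrl.get_obs();print(o["moment"],o["force"],o["clock"])
E
```

```text
[0.5866, 0.096, 0.124] [529. 216.]
[0.575, 0.06, 0.124] [527. 287.]
[0.594, 0.134, 0.124] [516. 149.]
[0.5807, 0.1408, 0.1] [475. 216.]
[0.594, 0.134, 0.11] [521. 190.]
[ 0.0114655   1.32674196 -0.05832234] [-4.16518458 -0.44280765  5.0065197 ] 15.675
[ 0.03547668  1.56513055 -0.00703967] [-4.90412975  0.39760262  5.75622853] 15.775
```

View pics/w11.png

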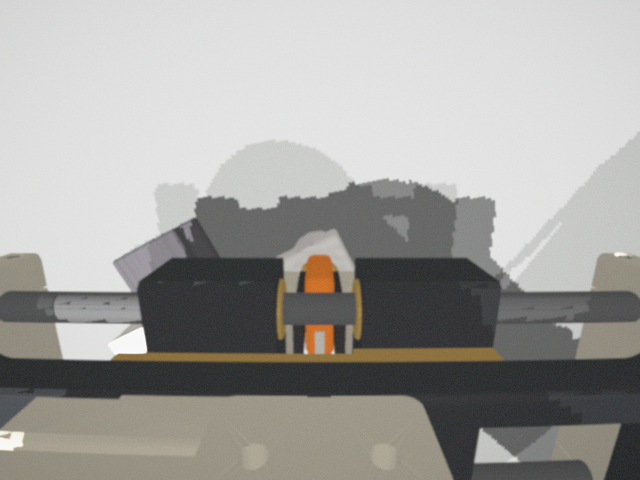

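View pics/t11.png

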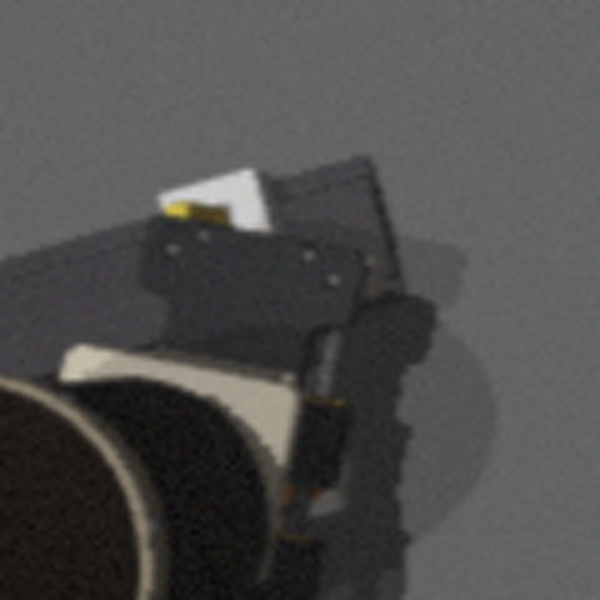

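```bash
python3 -m crank '[[[1,0.7,0,0,0.1],[1,0.7,-0.3,0,0.2],[1,0.7,-0.3,0,0.3],[1,0.7,-0.3,0,0.36],[1,0.7,-0.3,0,0.36]]]'; python3 - <<'E'
from h import *
o=ctrl.get_obs();print(o["moment"],o["force"],o["joint_pos"],o["orientation"],o["tool_pos"])
E
```

```text
clock: 16.4
tool_pos: [0.4919, 0.1156, 0.0575]
orientation: [-90.0, -0.0, 147.8]
force: [1.2, -2.2, -1.2]
opening: 0.0115
[-0.83767191 -0.15849049 -0.0555217 ] [ 1.17025248 -2.23538233 -1.1801631 ] [ 3.55416521e+01  1.51187854e+01 -3.27977920e+01  1.33951292e-02
 -4.21157352e+01 -6.77929475e+01] [-8.99666903e+01 -3.90135633e-03  1.47758642e+02] [0.49187971 0.11560595 0.05749613]
```

```bash
python3 -m crank '[[[1,0,0,0,0.04],[1,0,0,0,0.08],[1,0,0,0,0.12],[1,0,0,0,0.16],[1,0,0,0,0.16]]]'; python3 - <<'E'
from h import *
o=ctrl.get_obs();print(o["moment"],o["force"],o["joint_pos"][5],o["orientation"],o["tool_pos"],o["tau"][5])
E
```

```text
clock: 17.02
tool_pos: [0.4919, 0.1156, 0.0575]
orientation: [-90.0, 0.0, 138.7]
force: [-0.7, -2.5, -0.8]
opening: 0.0125
[-0.82153588 -0.14702497  0.73806869] [-0.66886466 -2.48974327 -0.84359236] -76.90541329475974 [-8.99542479e+01  1.11643542e-02  1.38673826e+02] [0.49186546 0.11563732 0.05752475] -1.0575488582253456
```

Mz jumped from -0.06 to 0.74 N m, so the screw is against its seat. I'll press slightly more to be sure, then look.

```bash
python3 -m crank '[[[1,0,0,0,0.03],[1,0,0,0,0.04],[1,0,0,0,0.04]]]'; python3 - <<'E'
from h import *
o=ctrl.get_obs();print(o["moment"],o["force"],o["joint_pos"][5],o["orientation"],o["tool_pos"],o["tau"][5],o["opening"])
im=ctrl.snapshot("wrist");crop(im,240,200,160,160,"pics/w12.png",5)
im=ctrl.snapshot("side");crop(im,150,110,110,100,"pics/s12.png",6)
E
```

```text
clock: 17.4
tool_pos: [0.492, 0.1158, 0.0576]
orientation: [-90.0, 0.0, 136.2]
force: [2.1, -3.0, -6.3]
opening: 0.0132
[-0.99555771 -0.61811924  0.86590409] [ 2.06816597 -3.01814446 -6.2873297 ] -79.35838337280202 [-8.99814155e+01  2.62605436e-03  1.36201621e+02] [0.4919547  0.11580091 0.05756281] -0.946265459060669 0.013186020787044915
```

View pics/w12.png

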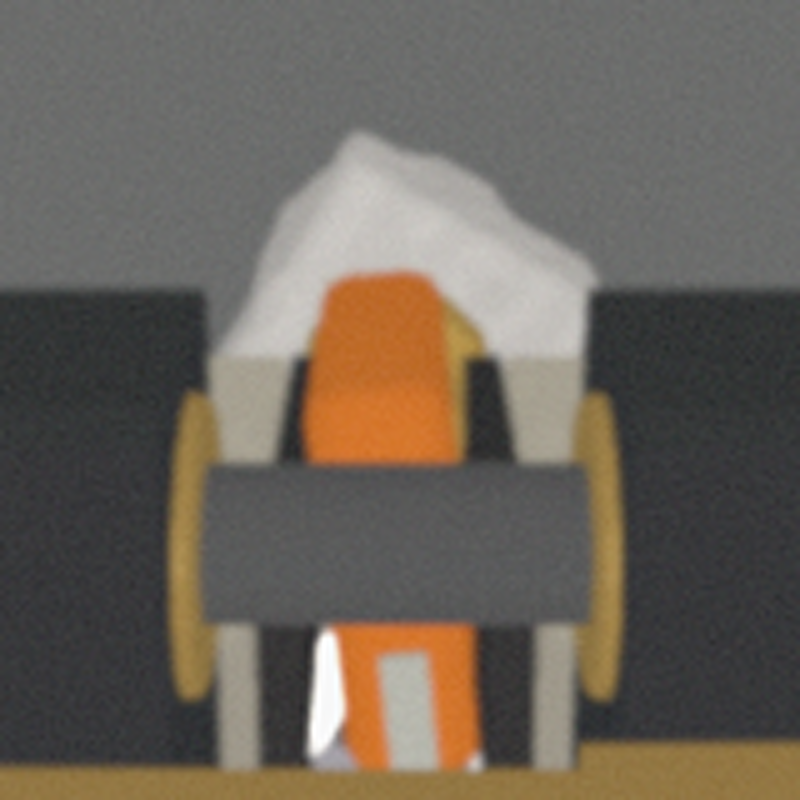

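View pics/s12.png

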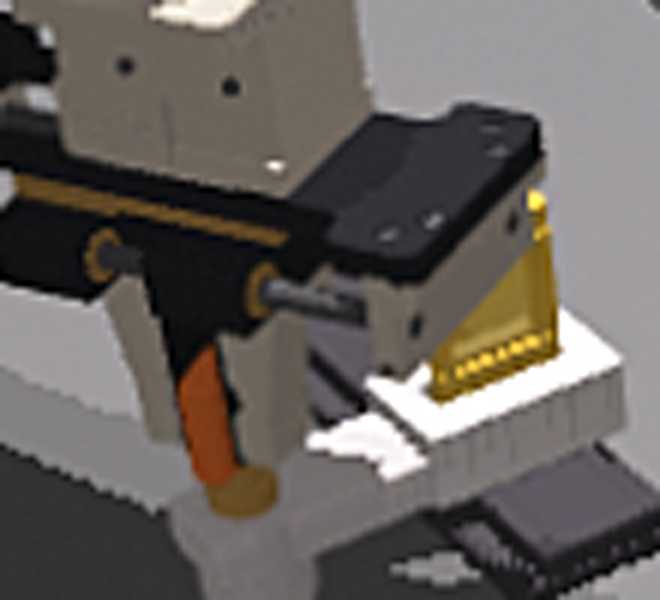

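```bash
python3 -m crank '[[[1,0,0,0,-0.08],[1,0,0,0,-0.24],[1,0,0,0,-0.4],[1,0,0,0,-0.55],[1,0,0,0,-0.7],[1,0,0,0,-0.85],[1,0,0,0,-1.0],[1,0,0,0,-1.15],[1,0,0,0,-1.3],[1,0,0,0,-1.45],[1,0,0,0,-1.6],[1,0,0,0,-1.66]]]'; python3 -m crank '[[[1,0,0,0,0],[1,0,0,0,0],[1,0,0,0,0]]]'; python3 - <<'E'
from h import *
o=ctrl.get_obs();print(o["moment"],o["force"],o["joint_pos"],o["orientation"],o["tool_pos"],o["opening"],o["clock"])
im=ctrl.snapshot("wrist");crop(im,200,160,240,200,"pics/w13.png",3)
im=ctrl.snapshot("side");cv2.imwrite("pics/s13f.png",im[:,:,::-1]);crop(im,150,110,110,100,"pics/s13.png",6)
E
```

```text
clock: 19.0
tool_pos: [0.4925, 0.1158, 0.0575]
orientation: [-90.0, 0.0, -128.6]
force: [5.3, -4.2, -8.8]
opening: 0.0119
clock: 19.38
tool_pos: [0.4925, 0.1158, 0.0575]
orientation: [-90.0, 0.0, -128.8]
force: [5.1, -4.0, -8.2]
opening: 0.0121
[-1.73788847 -1.84161173  0.06467982] [ 5.09742118 -3.9764703  -8.15657398] [ 3.55165371e+01  1.51322249e+01 -3.27672680e+01  1.21270193e-02
 -4.20681866e+01  1.56846598e+01] [-8.99834350e+01  2.89183793e-02 -1.28789799e+02] [0.49246596 0.11577957 0.05754913] 0.012054998252035577 19.375
```

View pics/w13.png

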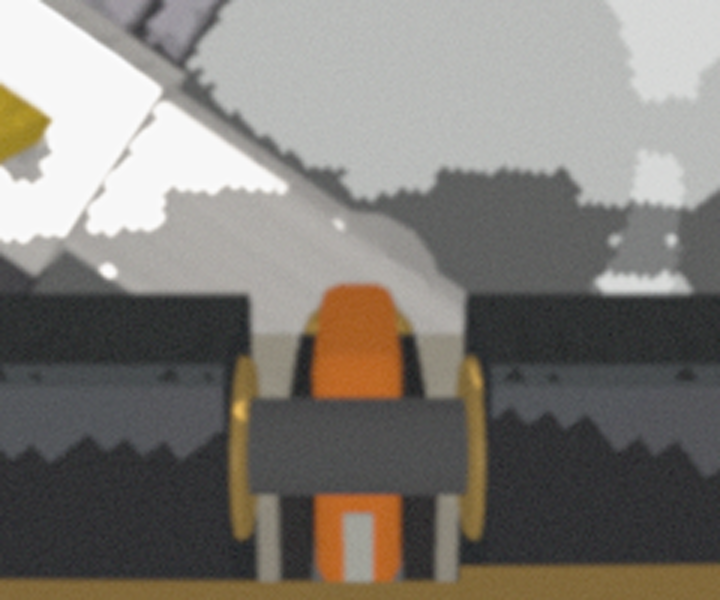

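View pics/s13f.png

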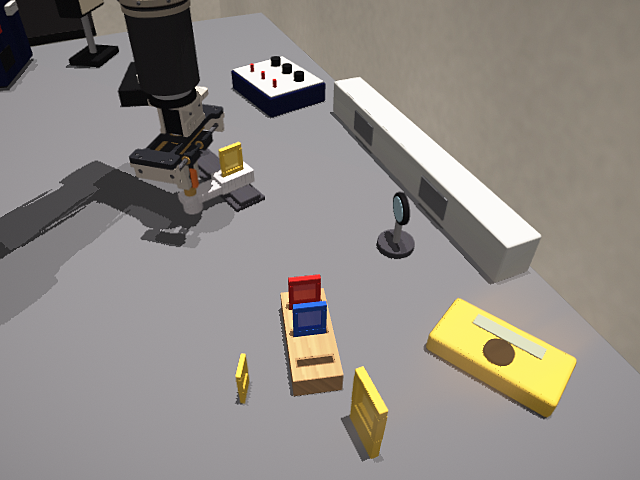

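View pics/s13.png

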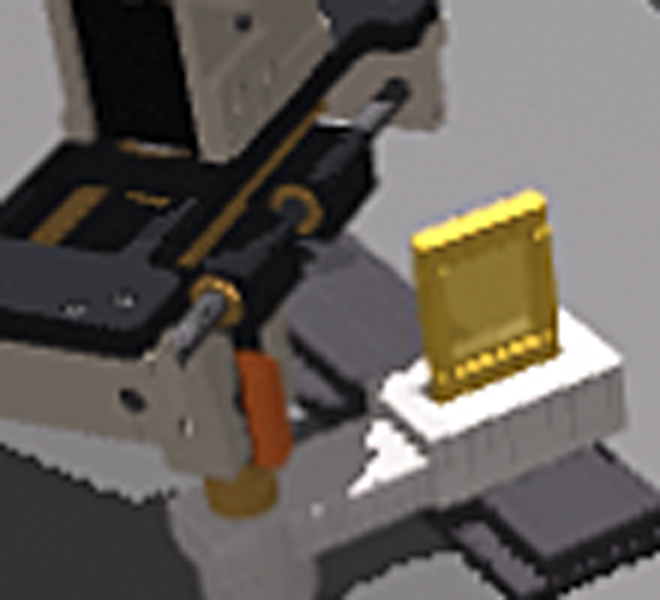

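The wing is parallel in the jaws at tool yaw -128.8°, which gives q≈0.94, and the filter, red, blue and lens stand where they should. Handing in.

```bash
python3 -c "
from plant import ctrl
o=ctrl.get_obs();print(o['opening'],o['qvel'].round(2));print(ctrl.close_job())"
```

```text
0.011777196111655867 [-0.06  0.03 -0.03 -0.12 -0.   -0.02]
the job is handed in; nothing more can be done
None
```

The yellow filter is home in the holder's slot and released, and the screw was seated and then backed off about a quarter turn. I handed in at about 19.5 s with the wing still gripped; no verdict was reported.

**Last checks:**
- **Filter:** it bottomed out at the expected height (bottom edge 20.1 mm) under a 16 N push. The final side view shows it upright and unmoved after release.
- **Seat:** the moment rose from 0.06 to 0.87 N m. The jaws ran about 5° past the stopped wing, as visible in the wrist view, which matches the 2.5 rad hard stop.
- **Back-off:** the wing is parallel in the jaws at yaw -38.8°, so q≈0.94 rad (target 0.93). The opening reads 12 mm, the wing's thickness, and the arm is still.
- **Red, blue and lens:** they sit at the same pixels as at the start, judged by eye.

**Disagreements:**
- The three cameras disagreed by about 1.5 mm on the holder's position. I used the offset between filter and block seen in the wrist camera, and the filter went in without resistance.
- A side load of about 10 N remained on the gripped screw at hand-in, well under the limits. I did not remove it.

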